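# Sweep kiln stilts into the tray

## Robot

A 7-joint arm with a two-finger parallel gripper is mounted at the origin on the work surface. World frame = base frame: x ahead of the robot, y to its left, z up, the work surface at z = 0. Lengths are in m, angles in rad, forces in N, time in s.
With the tool pointing down it reaches from about 0.425 to 0.925 m from the base axis. Payload 6.8 kg.
Tool frame: the origin (TCP) lies at the very end of the fingers, on their centre line; the grasp point (between the pads) lies 19 mm behind it; z points along the fingers, x is the direction in which the jaws open and shut, and the axes are right-handed (so a half turn about z gives the same grasp; the last joint's range is limited). The gripper opens to 85 mm and grips with 20 to 120 N. Pads are 22 mm wide; open, the fingers measure 114 mm over their backs; the gripper's body (76 mm by 85 mm) begins 54 mm behind the grasp point. The pads swing forward as they close: fully open they stand 13 mm farther back than shut.
Start: joints at [-0.108, 0.477, 0.022, 1.555, -0.011, 1.109, -0.083], TCP at [0.675, 0, 0.207] pointing down, gripper open.
Joint ranges: [-2.96, 2.96], [-0.34, 2.1], [-1.41, 1.46], [0.24, 2.44], [-1.37, 4.51], [0.17, 1.92], [-2.96, 2.96]. Speed limits (rad/s): [2.39, 2.39, 3.14, 3.14, 3.14, 3.14, 3.14].

## Interface

Orientations are given as a unit quaternion [w, x, y, z].
In Python, from cell import env gives the robot as it stands.
- The arm moves only by the tool drive_tool, never from a script. Its arguments are lists of equal length, an entry for each row: "linear": the shift along the tool's x, y, z in m, a list of three; "rot": the turn, a rotation vector about the tool's x, y, z in rad, a list of three; "hand": the opening in per cent of the stroke, from 0 (shut) to 100 (fully open). In form: {"linear": [[x, y, z], ...], "rot": [[wx, wy, wz], ...], "hand": [hand, ...]}. A call has 1 to 20 rows; each row is the pose to reach, as a shift and turn from the pose commanded when the call began, along the tool's axes at that moment; what a row does not reach only later rows make up. A row lasts 1/12 s, in which the tool goes at most 41.7 mm and 7.16 degrees, less where a joint would pass 70% of its speed; a pose out of reach is approached as far as the arm can. A call with a gripper value outside its range is refused whole. The fingers move at their own pace and stop on an object; "squeeze" is the grip in N (left out, the last holds). Time passes only in rows, so rows that repeat a pose let the fingers close. It gives the time, the measured TCP pose, the force and the opening at its end, in the units of the state.
- env.read_state(): the state, without advancing time (a new reading comes with each control period).
- env.grab_frame(name): name is "scene" or "side" or "wrist"; returns the picture (480x640x3 uint8, blue, green, red); there is no depth.
- env.get_calibration(name): a dict with "fx", "fy", "cx", "cy" (pixels), "R" (3x3) and "t" (3): a world point X has camera coordinates R X + t. Camera axes: x right, y down, z forward; pixel columns grow to the right and rows downward; lengths in m; the calibration is good to about 2 mm. A picture is of the moment at which its call begins: read the wrist's pose just before it. get_calibration takes no time and is no camera call; for the wrist camera it gives the pose at the moment of the call.
- env.hand_in(): hands the job in, once; it reports no verdict.
The state is a dict: "clock": time; "q": joint angles; "joint_velocities": joint speeds; "effort": joint torques, N m; "position": TCP position; "tcp_rot": TCP orientation; "force": force on the tool from outside, world axes, zero at the start; "torque": the same for the moment, N m; "grip_width": finger opening in m.
Only numpy, scipy, OpenCV 4.12 (cv2) and the standard library are available. Lean on these libraries where they do the work, as an engineer would, in place of code of your own. Each camera call takes 0.05 s, during which the arm holds its last target. There are 200 camera calls.

## Task

Clear the packing bench: with the closed fingers, sweep the three small star-shaped kiln stilts along the bench top and through the open front of the steel tray, until all three lie flat and completely inside it. Only push them, never pick one up, and leave the lidded jar, the candlestick and the mug standing where they are.

Things in the scene. Friction and masses are not known exactly. Their poses are not given: they have to be found in the camera images.
- tray: steel tray fixed to the bench, open front facing roughly world -y. Origin: floor centre, at bench height. Own x: from open front to back wall; y along the front; z up. Floor 2 mm thick, x -85 to +85 mm, y -100 to +100 mm; in front a ramp from bench height at x = -99 to floor height at -85. Walls at back and both sides, 4 mm thick, 35 mm high.
- stilt_1_center (a point): one of three alike loose white ceramic kiln stilts: a flat three-armed star, arms 120 degrees apart (one along its own +x), each 25 mm long from the centre and 12 mm wide; 16 mm high plus three 4 mm points on top, about 40 g. Lies on the bench on the tray's open side. This point is its centre, 8 mm above its underside.
- stilt_2_center (a point): one of three alike loose white ceramic kiln stilts: a flat three-armed star, arms 120 degrees apart (one along its own +x), each 25 mm long from the centre and 12 mm wide; 16 mm high plus three 4 mm points on top, about 40 g. Lies on the bench on the tray's open side. This point is its centre, 8 mm above its underside.
- stilt_3_center (a point): one of three alike loose white ceramic kiln stilts: a flat three-armed star, arms 120 degrees apart (one along its own +x), each 25 mm long from the centre and 12 mm wide; 16 mm high plus three 4 mm points on top, about 40 g. Lies on the bench on the tray's open side. This point is its centre, 8 mm above its underside.
- jar: white lidded jar with blue bands, 92 mm across, 137 mm high. Origin: centre of its underside. A bystander, loose and breakable.
- candlestick: white candlestick with blue bands, foot 80 mm across, 165 mm high. Origin: centre of its underside. A bystander, loose and breakable.
- mug: white mug, 80 mm across, 90 mm high, handle sticking out about 35 mm along its own +y. Origin: centre of its underside. A bystander, loose and breakable.

How it is judged:
At the end, for the whole second after the job is handed in: each stilt's centre is inside the tray's walls and at least 15 mm past the inner edge of the lip (tray x above -70 mm), the stilt flat on the tray floor and not on another one (centre below 18 mm over the bench), and at rest (x of stilt_1_center in the frame of tray between -0.07 and 0.085 m and y of stilt_1_center in the frame of tray between -0.1 and 0.1 m and height (world z) of each of stilt_1_center, stilt_2_center, stilt_3_center below 0.018 m and linear speed of each of stilt_1, stilt_2, stilt_3 below 0.02 m/s and x of stilt_2_center in the frame of tray between -0.07 and 0.085 m and y of stilt_2_center in the frame of tray between -0.1 and 0.1 m and x of stilt_3_center in the frame of tray between -0.07 and 0.085 m and y of stilt_3_center in the frame of tray between -0.1 and 0.1 m); the robot touches nothing.
It fails at once if a stilt is lifted (its centre more than 35 mm above the bench) (height (world z) of any of stilt_1_center, stilt_2_center, stilt_3_center above 0.035 m).
It fails at once if the jar, candlestick or mug is shifted more than 15 mm or tipped more than 0.2 rad (distance of any of jar, candlestick, mug from where it was at the start of the episode above 0.015 m or angle between any of jar, candlestick, mug's own z axis and vertical above 0.2 rad).
It also fails if it takes over 72 s, if anything falls off the work surface, if the arm or the gripper's body presses on something with over 40 N, if the wrist force passes 120 N, or if a joint passes its speed limit or range.

## Working session

There is one attempt and no reset: what is moved stays moved. The work goes in short steps, Python scripts to look and compute and a tool call to move; the robot and the scene stay as the last step left them, time stands still between calls to the robot, and variables do not carry over. Pictures are saved under pics/ and viewed, about 8 in all and at most 12, crops included, and the job is handed in when it is done.

Besides the shell and the picture viewer there is one more tool, called after "Request:" as a command line: name --argument value ..., lists and objects as JSON in quotes. drive_tool: Moves the arm, as the interface text tells. Its arguments: {"type":"object","properties":{"linear":{"type":"array"},"rot":{"type":"array"},"hand":{"type":"array"},"squeeze":{"type":"number"}},"required":["linear","rot","hand"]}

```bash
mkdir -p pics; python3 - <<'E'
from cell import env
import cv2
s=env.read_state();print(s['clock'],s['position'],s['tcp_rot'],s['grip_width'])
for n in("scene","side"):
    cv2.imwrite(f"pics/{n}0.png",env.grab_frame(n));c=env.get_calibration(n);print(n,c)
E
```

```text
0.0 [ 6.74359360e-01 -2.60049041e-06  2.05824917e-01] [ 5.94514364e-05  9.99999584e-01  3.33369796e-05 -9.10107236e-04] 0.08539984413233517
scene {'fx': 624.2778756155714, 'fy': 624.2778756155714, 'cx': 317.7619543614389, 'cy': 237.2075704925032, 'R': array([[-0.71097515,  0.70299752,  0.01757351],
       [ 0.52977403,  0.55188512, -0.64402041],
       [-0.4624433 , -0.44857252, -0.76480644]]), 't': array([ 0.48769804, -0.23616663,  1.44960304])}
side {'fx': 441.9770913775556, 'fy': 441.9770913775556, 'cx': 322.5409032379475, 'cy': 238.85589499656191, 'R': array([[ 0.94921709, -0.31446324,  0.00998924],
       [-0.18080722, -0.57120554, -0.80064536],
       [ 0.25747944,  0.75818013, -0.59905528]]), 't': array([-0.59506858,  0.11173985,  0.72875137])}
```

View pics/scene0.png

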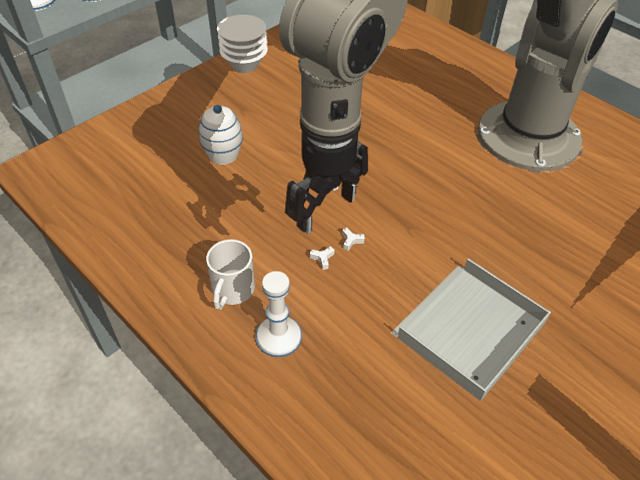

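View pics/side0.png

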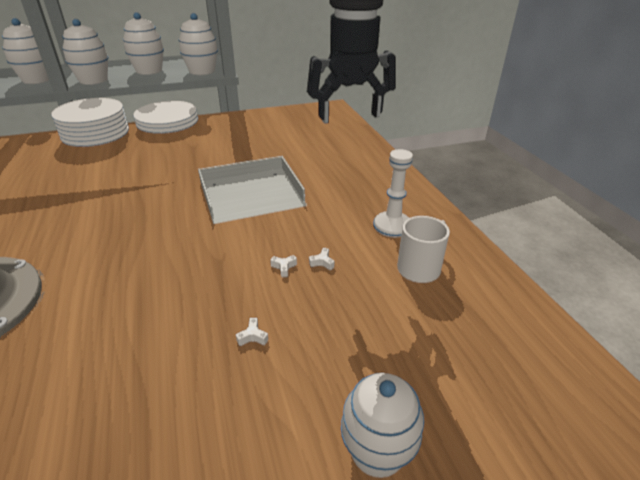

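The scene view shows two stilts at about (352,238) and (322,257). The third is hidden by the gripper. The side view shows all three, at (284,264), (322,259) and (252,333). The tray, jar, mug and candlestick are visible in both, so I'll enlarge both views.

```bash
python3 - <<'E'
import cv2
a=cv2.imread("pics/side0.png")[150:350,190:450];cv2.imwrite("pics/sidec.png",cv2.resize(a,None,fx=3,fy=3,interpolation=cv2.INTER_CUBIC))
a=cv2.imread("pics/scene0.png")[220:410,290:560];cv2.imwrite("pics/scenec.png",cv2.resize(a,None,fx=2.9,fy=2.9,interpolation=cv2.INTER_CUBIC))
E
```

```text
(no output)
```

View pics/sidec.png

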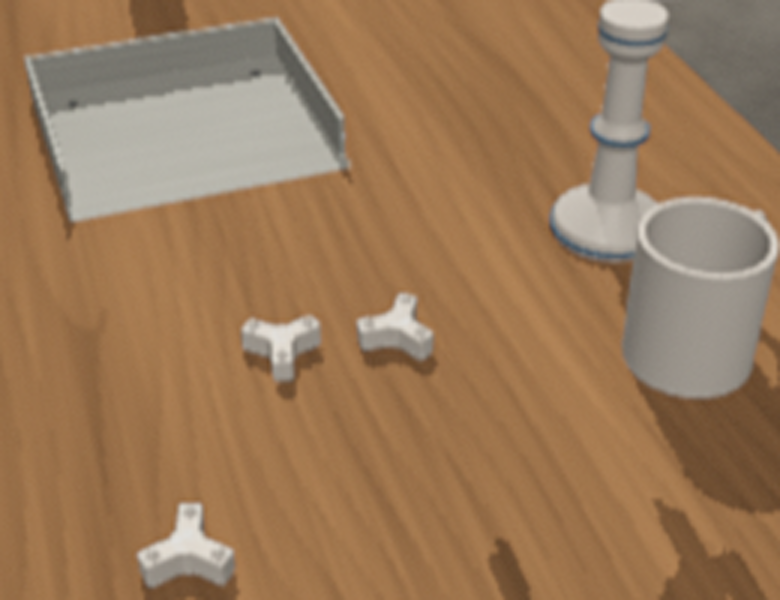

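View pics/scenec.png

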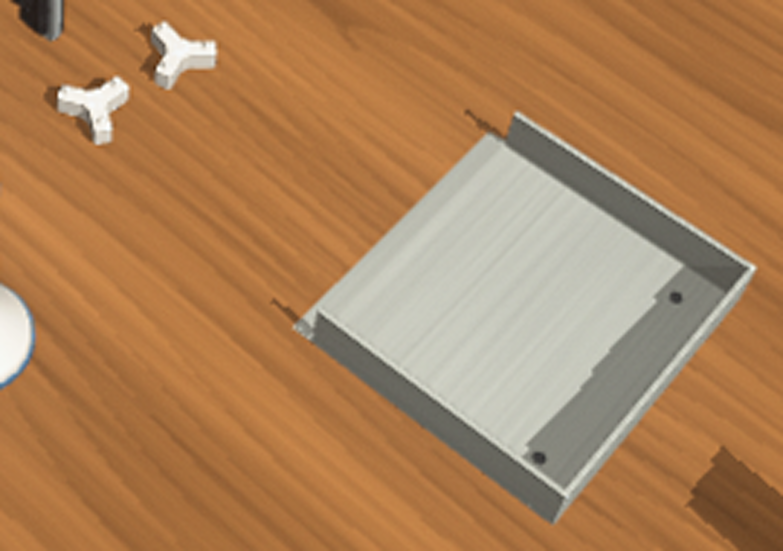

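Crop reading: the side view gives stilt A at (281,338), B at (397,325) and C at (187,545). The scene view gives A at (183,56) and B at (95,102). The tray rim corners are clear in both.

```bash
cat > h.py <<'E'
import numpy as np, cv2
from cell import env
def ray(c,p):
    d=c['R'].T@np.array([(p[0]-c['cx'])/c['fx'],(p[1]-c['cy'])/c['fy'],1]);return -c['R'].T@c['t'],d
def plane(c,p,z):
    o,d=ray(c,p);return o+d*(z-o[2])/d[2]
def tri(c1,p1,c2,p2):
    A=[];b=[]
    for c,p in((c1,p1),(c2,p2)):
        o,d=ray(c,p);d=d/np.linalg.norm(d);P=np.eye(3)-np.outer(d,d);A.append(P);b.append(P@o)
    return np.linalg.lstsq(np.vstack(A),np.hstack(b),rcond=None)[0]
E
python3 - <<'E'
from h import *
np.set_printoptions(precision=4,suppress=True)
S=env.get_calibration("side");C=env.get_calibration("scene")
s=lambda x,y:(190+x/3,150+y/3); c=lambda x,y:(290+x/2.9,220+y/2.9)
for n,a,b in(("A",s(281,338),c(183,56)),("B",s(397,325),c(95,102)),("backsmall",s(28,57),c(752,268)),("backlarge",s(277,20),c(566,495)),("frontlargetop",s(343,118),c(318,312)),("candle top",(401,155),(276,280)),("mug rim",(425,230),(230,254)),("jar knob",(388,388),(217,109)),):
    print(n,tri(S,a,C,b),plane(S,a,.016)[:2],plane(C,b,.016)[:2])
print("C",plane(S,s(187,545),.016))
print("frontsmalltop",plane(C,c(516,115),.035))
for p in((75,218),(347,168)):print("front s",plane(S,s(*p),0))
for p in((488,135),(300,330)):print("front c",plane(C,c(*p),0))
print("bases candle",plane(C,(278,340),0),plane(S,(397,224),0))
print("mug side bottom",[plane(S,p,0)[:2] for p in (s(625,355),s(690,392),s(755,370))])
E
```

```text
A [ 0.5299 -0.0612  0.0095] [ 0.5292 -0.07  ] [ 0.5327 -0.0574]
B [ 0.6013 -0.0734  0.0112] [ 0.6    -0.0795] [ 0.6033 -0.0705]
backsmall [0.4193 0.305  0.0345] [0.4207 0.3404] [0.4037 0.3024]
backlarge [0.6229 0.3134 0.0332] [0.6316 0.3457] [0.6116 0.3115]
frontlargetop [0.6306 0.142  0.0331] [0.639  0.1695] [0.6205 0.1366]
candle top [ 0.7768 -0.0056  0.1642] [0.9307 0.2634] [ 0.7067 -0.0889]
mug rim [ 0.7625 -0.1452  0.0902] [ 0.8249 -0.0568] [ 0.7285 -0.1949]
jar knob [ 0.5537 -0.434   0.1282] [ 0.5978 -0.3673] [ 0.4726 -0.5529]
C [ 0.4435 -0.2139  0.016 ]
frontsmalltop [0.4265 0.1353 0.035 ]
front s [0.4282 0.1197 0.    ]
front s [0.6286 0.1249 0.    ]
front c [0.4262 0.1209 0.    ]
front c [0.6292 0.1322 0.    ]
bases candle [0.7835 0.0002 0.    ] [ 0.7923 -0.0003  0.    ]
mug side bottom [array([ 0.7311, -0.1313]), array([ 0.7531, -0.1737]), array([ 0.8005, -0.168 ])]
```

Positions come out as follows:

| Item | Position (m) | Check |
|---|---|---|
| Tray origin | about (0.525, 0.220) | yaw about 92.4°; width and rim height agree with the text |
| Stilt A | about (0.531, -0.063) | two views |
| Stilt B | about (0.602, -0.074) | two views |
| Stilt C | about (0.445, -0.21) | one view only |

I'll shut the fingers and look from above with the wrist camera.

Request:
drive_tool --linear '[[-0.03,0.02,-0.02],[-0.06,0.04,-0.04],[-0.09,0.07,-0.06],[-0.12,0.1,-0.08],[-0.15,0.13,-0.1],[-0.17,0.15,-0.1],[-0.17,0.15,-0.1],[-0.17,0.15,-0.1],[-0.17,0.15,-0.1]]' --rot '[[0,0,0],[0,0,0],[0,0,0],[0,0,0],[0,0,0],[0,0,0],[0,0,0],[0,0,0],[0,0,0]]' --hand '[0,0,0,0,0,0,0,0,0]'

```text
clock: 0.85
position: [0.505, -0.1495, 0.3066]
tcp_rot: [-0.0, 1.0, -0.0, 0.0]
force: [0.3, 0.7, -1.3]
grip_width: -0.0001
```

```bash
python3 - <<'E'
from h import *
import pickle
s=env.read_state();print(s['clock'],s['position'],s['tcp_rot'],s['grip_width'])
c=env.get_calibration("wrist");w=env.grab_frame("wrist");pickle.dump(c,open("w1.pkl","wb"))
cv2.imwrite("pics/w1.png",w);cv2.imwrite("pics/scene1.png",env.grab_frame("scene"));print(-c['R'].T@c['t'])
E
```

```text
0.85 [ 0.50503572 -0.14948573  0.30660556] [-2.97618294e-04  9.99999955e-01 -2.37560047e-05  2.19750649e-05] -6.607145456214484e-05
[ 0.50429298 -0.08001962  0.47313179]
```

View pics/w1.png

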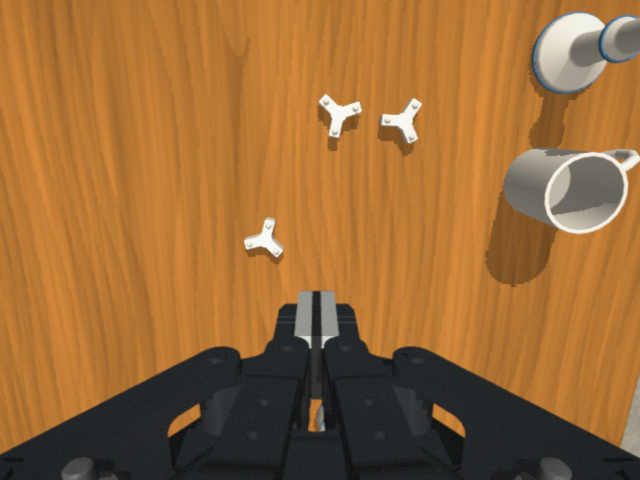

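The wrist view (image up is about +y) shows A at (339,115), B at (403,121) and C at (265,238). The mug and candlestick are well clear on the right.

```bash
python3 - <<'E'
from h import *
import pickle
np.set_printoptions(precision=4,suppress=True)
c=pickle.load(open("w1.pkl","rb"));S=env.get_calibration("side")
for n,p,q in(("A",(339,115),(281,338)),("B",(403,121),(397,325)),("C",(265,238),(187,545))):
    print(n,plane(c,p,.016),tri(c,p,S,(190+q[0]/3,150+q[1]/3)))
print("candle foot",plane(c,(568,56),0))
E
```

```text
A [ 0.5295 -0.0687  0.016 ] [ 0.5295 -0.0686  0.0148]
B [ 0.6   -0.075  0.016] [ 0.6012 -0.075   0.0121]
C [ 0.4435 -0.2086  0.016 ] [ 0.4434 -0.2099  0.0116]
candle foot [ 0.7792 -0.0069  0.    ]
```

C sits in a stable cradle for a +y push, so I'll do C first and go down behind it.

Request:
drive_tool --linear '[[-0.02,0.035,0.01],[-0.04,0.07,0.02],[-0.062,0.11,0.03],[-0.062,0.116,0.06],[-0.062,0.116,0.1],[-0.062,0.116,0.14],[-0.062,0.116,0.18],[-0.062,0.116,0.22],[-0.062,0.116,0.25],[-0.062,0.116,0.27],[-0.062,0.116,0.285],[-0.062,0.116,0.294],[-0.062,0.116,0.298],[-0.062,0.116,0.298]]' --rot '[[0,0,0],[0,0,0],[0,0,0],[0,0,0],[0,0,0],[0,0,0],[0,0,0],[0,0,0],[0,0,0],[0,0,0],[0,0,0],[0,0,0],[0,0,0],[0,0,0]]' --hand '[0,0,0,0,0,0,0,0,0,0,0,0,0,0]'

```text
clock: 2.12
position: [0.4432, -0.2652, 0.008]
tcp_rot: [-0.0, 1.0, 0.001, -0.001]
force: [-0.6, -0.0, 0.7]
grip_width: -0.0
```

Request:
drive_tool --linear '[[0,-0.008,0],[0,-0.016,0],[0,-0.024,0],[0,-0.032,0],[0,-0.04,0],[0,-0.048,0],[0,-0.056,0],[0,-0.064,0],[0,-0.072,0],[0,-0.08,0],[0.001,-0.088,0],[0.001,-0.096,0],[0.002,-0.104,0],[0.002,-0.112,0],[0.003,-0.12,0],[0.003,-0.128,0],[0.004,-0.136,0],[0.004,-0.144,0],[0.005,-0.15,0],[0.005,-0.15,0]]' --rot '[[0,0,0],[0,0,0],[0,0,0],[0,0,0],[0,0,0],[0,0,0],[0,0,0],[0,0,0],[0,0,0],[0,0,0],[0,0,0],[0,0,0],[0,0,0],[0,0,0],[0,0,0],[0,0,0],[0,0,0],[0,0,0],[0,0,0],[0,0,0]]' --hand '[0,0,0,0,0,0,0,0,0,0,0,0,0,0,0,0,0,0,0,0]'

```text
clock: 3.78
position: [0.4483, -0.1144, 0.0088]
tcp_rot: [-0.0, 1.0, 0.001, 0.0]
force: [-0.3, -0.2, -0.6]
grip_width: 0.0001
```

```bash
python3 - <<'E'
from h import *
import pickle
c=env.get_calibration("wrist");w=env.grab_frame("wrist");pickle.dump(c,open("w2.pkl","wb"))
s=env.grab_frame("side")[120:360,200:360]
cv2.imwrite("pics/w2.png",np.hstack([cv2.resize(w,(533,400)),cv2.resize(s,(267,400))]))
E
```

```text
(no output)
```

View pics/w2.png

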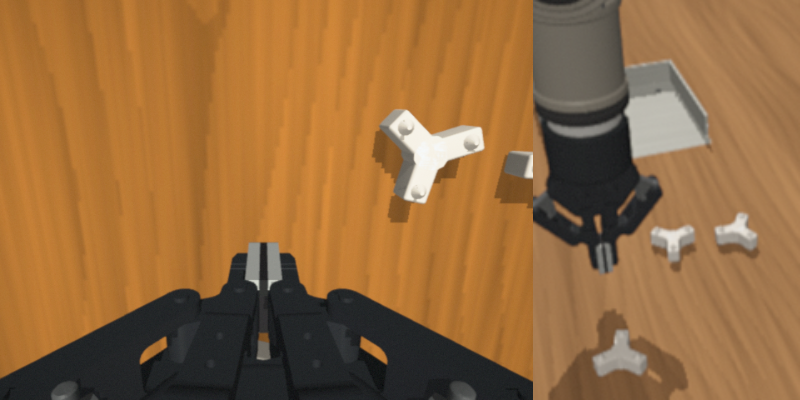

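C has not moved: it is still at about (252,330) in the side view, though the fingertip should have passed through it with no force. I'll check the tip position against the images.

```bash
python3 - <<'E'
from h import *
s=env.read_state();print(s['position'],s['q'])
P=s['position']
for n in("side","scene","wrist"):
    c=env.get_calibration(n)
    for X in(P,np.array([.4435,-.209,.016])):
        v=c['R']@X+c['t'];print(n,v[0]/v[2]*c['fx']+c['cx'],v[1]/v[2]*c['fy']+c['cy'])
f=env.grab_frame("side")[230:360,190:310]
g=env.grab_frame("scene")[130:290,280:420]
cv2.imwrite("pics/k.png",np.hstack([cv2.resize(f,(400,433)),cv2.resize(g,(379,433))]))
E
```

```text
[ 0.44810234 -0.11586957  0.00881368] [ 0.00555133  0.44967105  0.13560988  2.20698983 -0.1245722   0.49166586
  0.23823681]
side 244.1516656932519 291.73341295656456
side 251.6776634595464 329.3100442860128
scene 360.3337553772559 204.0467282107998
scene 329.8778370642657 177.48317452415756
wrist 317.57005636706975 286.4329574209163
wrist 308.10121983779095 465.7689965828896
```

View pics/k.png

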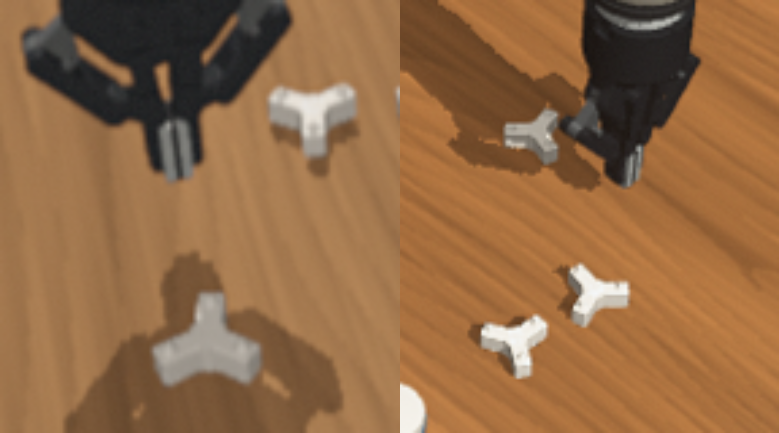

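```bash
python3 - <<'E'
from h import *
S=env.get_calibration("side");C=env.get_calibration("scene")
print(tri(S,(243.4,284),C,(365.2,198.4)),env.read_state()['position'])
print(tri(S,(190+208/400*120,230+338/433*130),C,(280+(540-400)/379*140,130+134/433*160)))
W=env.get_calibration("wrist")
for z in (.009,.02,.03):print(plane(W,(263*1.2,243*1.2),z))
E
```

```text
[ 0.44560887 -0.11095353  0.02498451] [ 0.44797444 -0.1164516   0.00880321]
[ 0.44263502 -0.2066562   0.00988806]
[ 0.44708922 -0.11887936  0.009     ]
[ 0.44710283 -0.11411245  0.02      ]
[ 0.44711521 -0.1097789   0.03      ]
```

Both triangulations put the real fingertip at about z = 0.022–0.025, some 14 mm higher than the reported TCP. The fingers passed over C. I'll go back behind C and find the bench gently by force.

Request:
drive_tool --linear '[[0,0,-0.03],[0,0.01,-0.05],[0,0.05,-0.05],[-0.002,0.09,-0.05],[-0.005,0.13,-0.05],[-0.005,0.15,-0.05],[-0.005,0.15,-0.03],[-0.005,0.15,-0.01],[-0.005,0.15,0.0],[-0.005,0.15,0.005],[-0.005,0.15,0.008],[-0.005,0.15,0.009],[-0.005,0.15,0.009],[-0.005,0.15,0.009]]' --rot '[[0,0,0],[0,0,0],[0,0,0],[0,0,0],[0,0,0],[0,0,0],[0,0,0],[0,0,0],[0,0,0],[0,0,0],[0,0,0],[0,0,0],[0,0,0],[0,0,0]]' --hand '[0,0,0,0,0,0,0,0,0,0,0,0,0,0]'

```text
clock: 5.15
position: [0.4436, -0.266, 0.0005]
tcp_rot: [0.0, 1.0, 0.0, 0.001]
force: [-0.5, -0.8, 0.8]
grip_width: -0.0
```

Request:
drive_tool --linear '[[0,0,0.001],[0,0,0.002],[0,0,0.003],[0,0,0.004],[0,0,0.004],[0,0,0.004]]' --rot '[[0,0,0],[0,0,0],[0,0,0],[0,0,0],[0,0,0],[0,0,0]]' --hand '[0,0,0,0,0,0]'

```text
clock: 5.65
position: [0.443, -0.266, -0.0043]
tcp_rot: [-0.0, 1.0, -0.0, -0.0]
force: [0.1, 0.1, 0.1]
grip_width: 0.0003
```

There is no contact at reported z = -0.004, which confirms the offset. I'll probe further in small steps.

Request:
drive_tool --linear '[[0,0,0.001],[0,0,0.002],[0,0,0.003],[0,0,0.004],[0,0,0.004]]' --rot '[[0,0,0],[0,0,0],[0,0,0],[0,0,0],[0,0,0]]' --hand '[0,0,0,0,0]'

```text
clock: 6.07
position: [0.4428, -0.2659, -0.0084]
tcp_rot: [-0.0, 1.0, -0.0, -0.0]
force: [0.1, 0.2, 0.0]
grip_width: -0.0
```

Request:
drive_tool --linear '[[0,0,0.001],[0,0,0.002],[0,0,0.002]]' --rot '[[0,0,0],[0,0,0],[0,0,0]]' --hand '[0,0,0]'

```text
clock: 6.32
position: [0.4429, -0.2659, -0.0104]
tcp_rot: [-0.0, 1.0, -0.0, -0.0]
force: [0.2, 0.8, -0.2]
grip_width: 0.0001
```

Request:
drive_tool --linear '[[0,0,0.001],[0,0,0.002],[0,0,0.002]]' --rot '[[0,0,0],[0,0,0],[0,0,0]]' --hand '[0,0,0]'

```text
clock: 6.57
position: [0.4429, -0.2659, -0.0124]
tcp_rot: [-0.0, 1.0, -0.0, -0.0]
force: [0.4, 0.6, 0.3]
grip_width: -0.0
```

The tip is now within a few mm of the bench. I'll raise it 5 mm to reported -0.0075 (true tip about 6–8 mm) and push C.

Request:
drive_tool --linear '[[0,0,-0.005],[0,-0.008,-0.005],[0,-0.016,-0.005],[0,-0.024,-0.005],[0,-0.032,-0.005],[0,-0.04,-0.005],[0,-0.048,-0.005],[0,-0.056,-0.005],[0,-0.064,-0.005],[0,-0.072,-0.005],[0,-0.08,-0.005],[0,-0.088,-0.005],[0.001,-0.096,-0.005],[0.002,-0.104,-0.005],[0.003,-0.112,-0.005],[0.004,-0.12,-0.005],[0.005,-0.128,-0.005],[0.006,-0.136,-0.005],[0.007,-0.144,-0.005],[0.008,-0.15,-0.005]]' --rot '[[0,0,0],[0,0,0],[0,0,0],[0,0,0],[0,0,0],[0,0,0],[0,0,0],[0,0,0],[0,0,0],[0,0,0],[0,0,0],[0,0,0],[0,0,0],[0,0,0],[0,0,0],[0,0,0],[0,0,0],[0,0,0],[0,0,0],[0,0,0]]' --hand '[0,0,0,0,0,0,0,0,0,0,0,0,0,0,0,0,0,0,0,0]'

```text
clock: 8.23
position: [0.4511, -0.1149, -0.0072]
tcp_rot: [-0.0, 1.0, 0.0, -0.0]
force: [-0.2, -0.4, -0.2]
grip_width: -0.0001
```

```bash
cat >> h.py <<'E'
import pickle
def look(name):
    c=env.get_calibration("wrist");w=env.grab_frame("wrist");pickle.dump(c,open("w.pkl","wb"));cv2.imwrite(name,w)
E
python3 -c "
from h import *
look('pics/w3.png')"
```

```text
(no output)
```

View pics/w3.png

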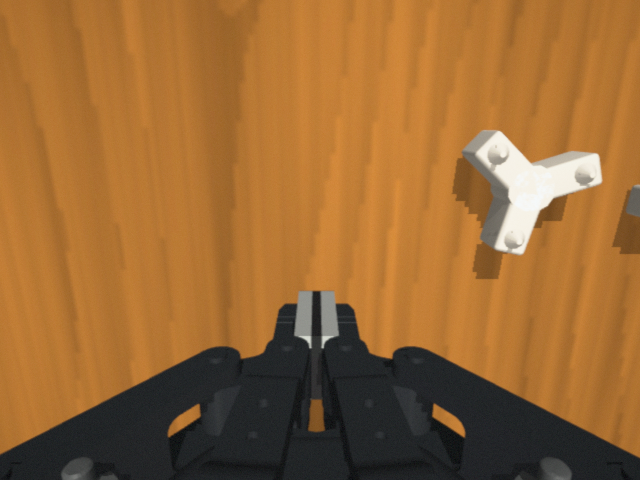

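C is not ahead of the fingers. I'll locate the white blobs by code in the side and scene views.

```bash
cat >> h.py <<'E'
def blobs(n,lo=40,hi=3000):
    f=env.grab_frame(n);c=env.get_calibration(n);h=cv2.cvtColor(f,cv2.COLOR_BGR2HSV)
    m=((h[...,1]<70)&(h[...,2]>90)).astype('uint8')
    k,l,st,ce=cv2.connectedComponentsWithStats(m)
    for i in range(1,k):
        if lo<st[i,4]<hi:
            p=plane(c,ce[i],.01)
            if .3<p[0]<.75 and -.35<p[1]<.35:print(n,'px',ce[i].round(1),'area',st[i,4],'xy',p[:2].round(4))
    return f
E
python3 - <<'E'
from h import *
for n in("side","scene"):cv2.imwrite(f"pics/{n}4.png",blobs(n))
print(env.read_state()['position'])
E
```

```text
side px [234.  206.1] area 216 xy [0.4752 0.1562]
side px [321.8 259.4] area 335 xy [ 0.6004 -0.0753]
side px [283.5 263.7] area 344 xy [ 0.5297 -0.0658]
side px [242.7 281.4] area 51 xy [ 0.4503 -0.0907]
side px [247.8 280.2] area 46 xy [ 0.4592 -0.0902]
side px [251.8 333.8] area 504 xy [ 0.4424 -0.2126]
scene px [368.9 146. ] area 82 xy [ 0.3038 -0.2233]
scene px [329.6 179.9] area 226 xy [ 0.4446 -0.2084]
scene px [364.8 197.8] area 45 xy [ 0.4291 -0.1208]
scene px [351.4 238.3] area 281 xy [ 0.5294 -0.0647]
scene px [322.2 256. ] area 297 xy [ 0.602  -0.0731]
[ 0.45117924 -0.11548374 -0.00719257]
```

```bash
python3 - <<'E'
from h import *
f=cv2.imread("pics/side4.png")[230:360,190:310];g=cv2.imread("pics/scene4.png")[130:290,280:420]
cv2.imwrite("pics/k2.png",np.hstack([cv2.resize(f,(400,433)),cv2.resize(g,(379,433))]))
E
```

```text
(no output)
```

View pics/k2.png

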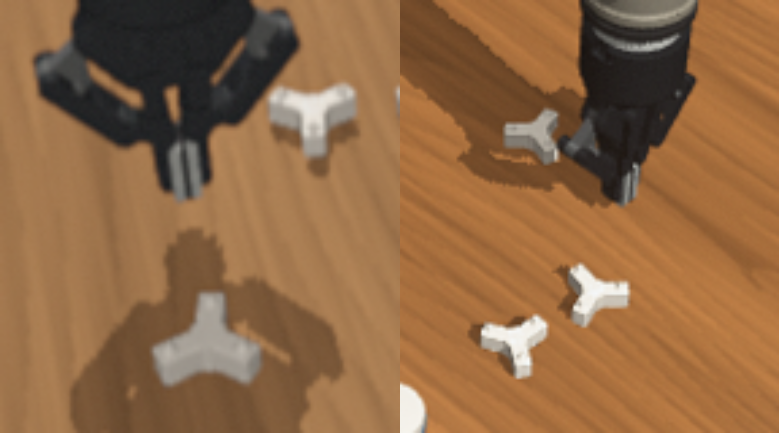

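```bash
python3 - <<'E'
from h import *
S=env.get_calibration("side");C=env.get_calibration("scene")
print(tri(S,(245.5,290),C,(364.2,205)))
for z in(0,.01,.02):
  for c in(S,C):
    v=c['R']@np.array([.4511,-.115,z])+c['t'];print(z,v[:2]/v[2]*c['fx']+[c['cx'],c['cy']])
W=env.get_calibration("wrist");print(-W['R'].T@W['t'])
# shadow tip on bench, and shadow direction from stilt/mug
print("shadow tip",plane(S,(190+195/400*120,230+230/433*130),0))
a=cv2.imread("pics/side0.png")
E
```

```text
[ 0.44822049 -0.10931186  0.00873829]
0 [246.29485567 294.77537547]
0 [359.36135012 207.91429532]
0.01 [245.74597267 290.51357   ]
0.01 [359.6943344  204.61099859]
0.02 [245.18827115 286.18329305]
0.02 [360.03130633 201.26814321]
[ 0.4503507  -0.04589215  0.1592994 ]
shadow tip [ 0.45275557 -0.12640304  0.        ]
```

The triangulated tip height (9 mm) and the shadow geometry (about 16 mm) disagree, so the bench itself has to decide. I'll go back behind C and lower until there is contact force.

Request:
drive_tool --linear '[[0,0,-0.03],[0,0.01,-0.05],[0,0.05,-0.05],[-0.004,0.09,-0.05],[-0.008,0.13,-0.05],[-0.008,0.15,-0.05],[-0.008,0.15,-0.03],[-0.008,0.15,-0.01],[-0.008,0.15,0.0],[-0.008,0.15,0.004],[-0.008,0.15,0.006],[-0.008,0.15,0.007],[-0.008,0.15,0.008],[-0.008,0.15,0.008]]' --rot '[[0,0,0],[0,0,0],[0,0,0],[0,0,0],[0,0,0],[0,0,0],[0,0,0],[0,0,0],[0,0,0],[0,0,0],[0,0,0],[0,0,0],[0,0,0],[0,0,0]]' --hand '[0,0,0,0,0,0,0,0,0,0,0,0,0,0]'

```text
clock: 9.55
position: [0.4436, -0.266, -0.0146]
tcp_rot: [0.0, 1.0, 0.0, 0.001]
force: [-0.3, 0.5, 0.6]
grip_width: 0.0
```

Request:
drive_tool --linear '[[0,0,0.001],[0,0,0.0015],[0,0,0.0015]]' --rot '[[0,0,0],[0,0,0],[0,0,0]]' --hand '[0,0,0]'

```text
clock: 9.8
position: [0.4432, -0.2659, -0.0165]
tcp_rot: [0.0, 1.0, 0.0, 0.0]
force: [-0.8, 0.6, 0.1]
grip_width: -0.0
```

Request:
drive_tool --linear '[[0,0,0.001],[0,0,0.0015],[0,0,0.0015]]' --rot '[[0,0,0],[0,0,0],[0,0,0]]' --hand '[0,0,0]'

```text
clock: 10.05
position: [0.4429, -0.2659, -0.0183]
tcp_rot: [-0.0, 1.0, -0.0, -0.0]
force: [0.4, -0.4, -0.1]
grip_width: 0.0001
```

Request:
drive_tool --linear '[[0,0,0.001],[0,0,0.0015],[0,0,0.0015]]' --rot '[[0,0,0],[0,0,0],[0,0,0]]' --hand '[0,0,0]'

```text
clock: 10.3
position: [0.4429, -0.2659, -0.0199]
tcp_rot: [-0.0, 1.0, -0.0, -0.0]
force: [1.2, 0.1, 0.2]
grip_width: 0.0
```

Request:
drive_tool --linear '[[0,0,0.001],[0,0,0.0015],[0,0,0.0015]]' --rot '[[0,0,0],[0,0,0],[0,0,0]]' --hand '[0,0,0]'

```text
clock: 10.55
position: [0.4429, -0.2659, -0.0213]
tcp_rot: [-0.0, 1.0, -0.0, -0.0]
force: [-0.2, 0.3, 0.3]
grip_width: 0.0001
```

```bash
python3 - <<'E'
from h import *
s=env.read_state();print(s['position'],s['force'],s['effort'])
for n in("side","scene"):cv2.imwrite(f"pics/{n}5.png",blobs(n,20))
E
```

```text
[ 0.44293669 -0.26594189 -0.02131891] [-0.17633566  0.28443046  0.3080504 ] [ 9.41829407e-03 -5.07227004e+01  3.98685873e+00 -1.46182635e+01
  3.03157918e-03 -1.99018564e-02  3.71706235e-03]
side px [321.8 259.4] area 336 xy [ 0.6004 -0.0752]
side px [286.9 264.4] area 245 xy [ 0.5351 -0.0696]
side px [249.1 286.4] area 224 xy [ 0.4585 -0.1066]
side px [293.3 308.5] area 32 xy [ 0.517  -0.1804]
side px [214.2 326.1] area 65 xy [ 0.39   -0.1792]
side px [255.7 337.2] area 27 xy [ 0.4469 -0.221 ]
side px [263. 359.] area 61 xy [ 0.4488 -0.2641]
side px [257.1 360.7] area 67 xy [ 0.4401 -0.2645]
scene px [316.5 162.5] area 24 xy [ 0.427 -0.266]
scene px [313.5 165.2] area 23 xy [ 0.4377 -0.2644]
scene px [329.6 179.7] area 240 xy [ 0.4441 -0.2089]
scene px [351.4 238.3] area 280 xy [ 0.5294 -0.0647]
scene px [322.2 256. ] area 295 xy [ 0.602  -0.0731]
```

```bash
python3 - <<'E'
from h import *
f=cv2.imread("pics/side5.png")[300:400,200:310];g=cv2.imread("pics/scene5.png")[130:210,270:360]
cv2.imwrite("pics/k3.png",np.hstack([cv2.resize(f,(440,400),interpolation=2),cv2.resize(g,(360,400),interpolation=2)]))
E
```

```text
(no output)
```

View pics/k3.png

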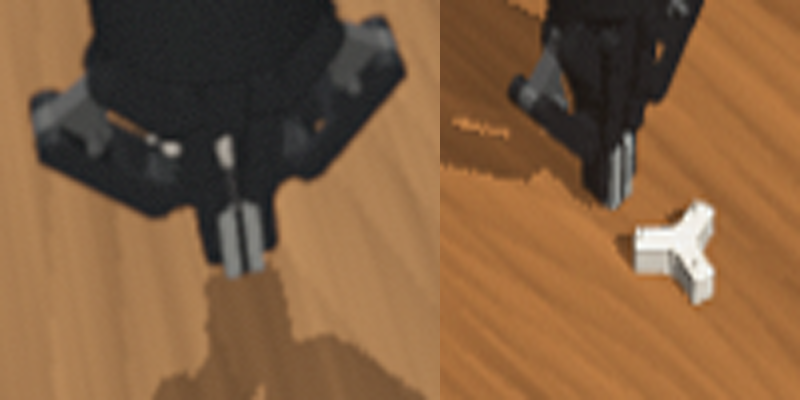

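The fingertips now almost meet their own shadow, so the true offset is about 22–23 mm and the tip is 1–3 mm up. I'll raise it 5 mm and push C.

Request:
drive_tool --linear '[[0,0,-0.005],[0,-0.008,-0.005],[0,-0.016,-0.005],[0,-0.024,-0.005],[0,-0.032,-0.005],[0,-0.04,-0.005],[0,-0.048,-0.005],[0,-0.056,-0.005],[0,-0.064,-0.005],[0,-0.064,-0.005]]' --rot '[[0,0,0],[0,0,0],[0,0,0],[0,0,0],[0,0,0],[0,0,0],[0,0,0],[0,0,0],[0,0,0],[0,0,0]]' --hand '[0,0,0,0,0,0,0,0,0,0]'

```text
clock: 11.48
position: [0.443, -0.1997, -0.0163]
tcp_rot: [-0.001, 1.0, 0.001, -0.0]
force: [-0.2, -0.5, -0.9]
grip_width: 0.0
```

```bash
python3 - <<'E'
from h import *
for n in("side","scene"):blobs(n,20)
E
```

```text
side px [239.8 248.8] area 226 xy [0.4613 0.0025]
side px [321.8 259.4] area 335 xy [ 0.6004 -0.0753]
side px [283.4 263.5] area 341 xy [ 0.5296 -0.0651]
side px [207.6 289.6] area 45 xy [ 0.3898 -0.0929]
side px [248.  323.9] area 62 xy [ 0.4407 -0.1909]
side px [253.6 323.1] area 61 xy [ 0.4493 -0.1918]
side px [260.9 319.6] area 66 xy [ 0.4617 -0.1882]
side px [238.  324.2] area 94 xy [ 0.4257 -0.1867]
scene px [338.3 125.2] area 79 xy [ 0.3022 -0.3208]
scene px [339.9 186.3] area 295 xy [ 0.4425 -0.1799]
scene px [351.4 238.3] area 280 xy [ 0.5294 -0.0647]
scene px [322.2 256. ] area 296 xy [ 0.602  -0.0731]
```

C is now being pushed squarely: centre at about (0.4425, -0.178), 22 mm ahead of the TCP. I'll carry on towards the tray, drifting slightly +x.

Request:
drive_tool --linear '[[0.0005,-0.009,0],[0.001,-0.018,0],[0.002,-0.027,0],[0.003,-0.036,0],[0.004,-0.045,0],[0.005,-0.054,0],[0.006,-0.063,0],[0.007,-0.072,0],[0.008,-0.081,0],[0.009,-0.09,0],[0.01,-0.099,0],[0.011,-0.108,0],[0.012,-0.117,0],[0.013,-0.126,0],[0.014,-0.135,0],[0.015,-0.144,0],[0.016,-0.153,0],[0.017,-0.162,0],[0.018,-0.171,0],[0.018,-0.171,0]]' --rot '[[0,0,0],[0,0,0],[0,0,0],[0,0,0],[0,0,0],[0,0,0],[0,0,0],[0,0,0],[0,0,0],[0,0,0],[0,0,0],[0,0,0],[0,0,0],[0,0,0],[0,0,0],[0,0,0],[0,0,0],[0,0,0],[0,0,0],[0,0,0]]' --hand '[0,0,0,0,0,0,0,0,0,0,0,0,0,0,0,0,0,0,0,0]'

```text
clock: 13.25
position: [0.4614, -0.0285, -0.0163]
tcp_rot: [-0.0, 1.0, 0.001, 0.0]
force: [1.1, -0.0, -0.1]
grip_width: -0.0002
```

```bash
cat >> h.py <<'E'
def wb(z=.014):
    c=env.get_calibration("wrist");f=env.grab_frame("wrist");cv2.imwrite("pics/wlast.png",f)
    h=cv2.cvtColor(f,cv2.COLOR_BGR2HSV);m=((h[...,1]<60)&(h[...,2]>150)).astype('uint8')
    k,l,st,ce=cv2.connectedComponentsWithStats(m)
    for i in range(1,k):
        if st[i,4]>300:print('wrist px',ce[i].round(),'box',st[i],'xy',plane(c,ce[i],z)[:2].round(4))
E
python3 - <<'E'
from h import *
blobs("scene",100);wb();print(env.read_state()['position'])
E
```

```text
scene px [396.4 235.9] area 327 xy [ 0.4606 -0.0074]
scene px [351.4 238.3] area 281 xy [ 0.5294 -0.0647]
scene px [322.1 256. ] area 298 xy [ 0.6021 -0.0732]
wrist px [317. 257.] box [ 252  187  130  118 6977] xy [ 0.4606 -0.0057]
wrist px [505. 374.] box [ 433  341  116   63 2443] xy [ 0.535  -0.0541]
wrist px [618. 405.] box [ 584  380   56   51 1947] xy [ 0.5828 -0.0683]
[ 0.46104373 -0.03049014 -0.01622253]
```

C is tracking well at (0.461, -0.006). I'll continue into the tray.

Request:
drive_tool --linear '[[0.001,-0.009,0],[0.002,-0.018,0],[0.003,-0.027,0],[0.004,-0.036,0],[0.005,-0.045,0],[0.006,-0.054,0],[0.007,-0.063,0],[0.008,-0.072,0],[0.009,-0.081,0],[0.01,-0.09,0],[0.011,-0.099,0],[0.012,-0.108,0],[0.013,-0.117,0],[0.014,-0.126,0],[0.014,-0.135,0],[0.014,-0.144,0],[0.014,-0.153,0],[0.014,-0.162,0],[0.014,-0.17,0],[0.014,-0.17,0]]' --rot '[[0,0,0],[0,0,0],[0,0,0],[0,0,0],[0,0,0],[0,0,0],[0,0,0],[0,0,0],[0,0,0],[0,0,0],[0,0,0],[0,0,0],[0,0,0],[0,0,0],[0,0,0],[0,0,0],[0,0,0],[0,0,0],[0,0,0],[0,0,0]]' --hand '[0,0,0,0,0,0,0,0,0,0,0,0,0,0,0,0,0,0,0,0]'

```text
clock: 15.02
position: [0.475, 0.1415, -0.0162]
tcp_rot: [-0.001, 1.0, 0.001, 0.0]
force: [1.0, 0.9, 0.6]
grip_width: 0.0006
```

```bash
sed -i 's/<60)&(h\[...,2\]>150/<60)\&(h[...,2]>215/' h.py; python3 - <<'E'
from h import *
wb();print(env.read_state()['position'])
E
```

```text
wrist px [311. 267.] box [ 254  220  108   79 2387] xy [0.4724 0.1615]
[ 0.47496616  0.14028224 -0.01624329]
```

C is at about (0.473, 0.163) inside the tray. I'll push it 56 mm deeper, then back off, lift, and travel behind A.

Request:
drive_tool --linear '[[0,-0.008,0],[0,-0.016,0],[0,-0.024,0],[0,-0.032,0],[0,-0.04,0],[0,-0.048,0],[0,-0.056,0],[0,-0.056,0],[0,-0.045,0],[0,-0.03,-0.01],[0,-0.01,-0.04],[0,0.02,-0.07],[0.02,0.05,-0.08],[0.03,0.09,-0.08],[0.04,0.13,-0.08],[0.05,0.17,-0.08],[0.055,0.21,-0.08],[0.055,0.25,-0.08],[0.055,0.262,-0.08],[0.055,0.262,-0.06]]' --rot '[[0,0,0],[0,0,0],[0,0,0],[0,0,0],[0,0,0],[0,0,0],[0,0,0],[0,0,0],[0,0,0],[0,0,0],[0,0,0],[0,0,0],[0,0,0],[0,0,0],[0,0,0],[0,0,0],[0,0,0],[0,0,0],[0,0,0],[0,0,0]]' --hand '[0,0,0,0,0,0,0,0,0,0,0,0,0,0,0,0,0,0,0,0]'

```text
clock: 16.73
position: [0.5306, -0.1319, 0.0474]
tcp_rot: [0.002, 1.0, -0.006, 0.003]
force: [0.5, 0.4, 0.3]
grip_width: -0.0
```

```bash
python3 - <<'E'
from h import *
wb();print(env.read_state()['position']);cv2.imwrite("pics/s6.png",env.grab_frame("side"));cv2.imwrite("pics/c6.png",env.grab_frame("scene"))
E
```

```text
wrist px [312. 134.] box [ 267   92   97   96 3127] xy [ 0.5288 -0.0663]
wrist px [461. 148.] box [ 410   99   91   99 3033] xy [ 0.6016 -0.0736]
[ 0.52745681 -0.12811834  0.04229319]
```

C is done for now. I'll lower behind A and push.

Request:
drive_tool --linear '[[-0.004,0,0.02],[-0.004,0,0.04],[-0.004,0,0.052],[-0.004,0,0.06],[-0.004,0,0.06],[-0.004,-0.008,0.06],[-0.004,-0.016,0.06],[-0.004,-0.024,0.06],[-0.004,-0.032,0.06],[-0.004,-0.04,0.06],[-0.004,-0.048,0.06],[-0.004,-0.056,0.06],[-0.004,-0.064,0.06],[-0.004,-0.072,0.06],[-0.004,-0.08,0.06],[-0.004,-0.088,0.06],[-0.004,-0.088,0.06]]' --rot '[[0,0,0],[0,0,0],[0,0,0],[0,0,0],[0,0,0],[0,0,0],[0,0,0],[0,0,0],[0,0,0],[0,0,0],[0,0,0],[0,0,0],[0,0,0],[0,0,0],[0,0,0],[0,0,0],[0,0,0]]' --hand '[0,0,0,0,0,0,0,0,0,0,0,0,0,0,0,0,0]'

```text
clock: 18.3
position: [0.526, -0.0326, -0.0163]
tcp_rot: [-0.001, 1.0, 0.001, -0.0]
force: [1.1, -0.1, 0.0]
grip_width: 0.0003
```

```bash
python3 - <<'E'
from h import *
wb();print(env.read_state()['position'])
E
```

```text
wrist px [325. 221.] box [ 262  166  134  124 5620] xy [0.5282 0.0047]
wrist px [532. 382.] box [509 362  46  40 837] xy [ 0.611  -0.0603]
[ 0.52603309 -0.03370939 -0.01629272]
```

A is moving straight at (0.528, 0.005), still pushed on the arm tip. I'll continue in shorter bites.

Request:
drive_tool --linear '[[0,-0.008,0],[0,-0.016,0],[0,-0.024,0],[0,-0.032,0],[0,-0.04,0],[0,-0.048,0],[0,-0.056,0],[0,-0.064,0],[0,-0.072,0],[0,-0.08,0],[0,-0.08,0]]' --rot '[[0,0,0],[0,0,0],[0,0,0],[0,0,0],[0,0,0],[0,0,0],[0,0,0],[0,0,0],[0,0,0],[0,0,0],[0,0,0]]' --hand '[0,0,0,0,0,0,0,0,0,0,0]'

```text
clock: 19.27
position: [0.526, 0.0475, -0.0163]
tcp_rot: [-0.001, 1.0, 0.001, -0.0]
force: [0.0, 0.3, 1.2]
grip_width: -0.0004
```

```bash
python3 - <<'E'
from h import *
wb();print(env.read_state()['position'])
E
```

```text
wrist px [319. 222.] box [ 254  170  135  120 5512] xy [0.5261 0.0846]
[ 0.52602068  0.04628235 -0.01625187]
```

Request:
drive_tool --linear '[[0,-0.008,0],[0,-0.016,0],[0,-0.024,0],[0,-0.032,0],[0,-0.04,0],[0,-0.048,0],[0,-0.056,0],[0,-0.064,0],[0,-0.072,0],[0,-0.08,0],[0,-0.088,0],[0,-0.096,0],[0,-0.104,0],[0,-0.112,0],[0,-0.12,0],[0,-0.12,0]]' --rot '[[0,0,0],[0,0,0],[0,0,0],[0,0,0],[0,0,0],[0,0,0],[0,0,0],[0,0,0],[0,0,0],[0,0,0],[0,0,0],[0,0,0],[0,0,0],[0,0,0],[0,0,0],[0,0,0]]' --hand '[0,0,0,0,0,0,0,0,0,0,0,0,0,0,0,0]'

```text
clock: 20.65
position: [0.526, 0.1675, -0.0162]
tcp_rot: [-0.001, 1.0, 0.001, 0.0]
force: [0.7, -0.6, -0.4]
grip_width: -0.0001
```

```bash
python3 - <<'E'
from h import *
wb();print(env.read_state()['position'])
E
```

```text
[ 0.5259745   0.16635769 -0.01622943]
```

```bash
python3 - <<'E'
from h import *
f=cv2.imread("pics/wlast.png");c=env.get_calibration("wrist");h=cv2.cvtColor(f,cv2.COLOR_BGR2HSV)
print(h[222,319],h[100,319],h[225,200])
for t in(150,170,190,205):
    k,l,st,ce=cv2.connectedComponentsWithStats((h[...,2]>t).astype('uint8'))
    for i in range(1,k):
        if 200<st[i,4]<40000:print(t,ce[i].round(),st[i],plane(c,ce[i],.016)[:2].round(4))
cv2.imwrite("pics/w7.png",f)
E
```

```text
[ 94  10 200] [ 35  22 149] [ 30  18 100]
150 [309.  38.] [282  34  61  12 213] [0.523  0.2616]
150 [323. 105.] [255  99 141  14 739] [0.5273 0.2421]
150 [163. 177.] [  97  103  139  127 6447] [0.4738 0.2192]
150 [344. 132.] [283 127 131  12 552] [0.5342 0.2339]
150 [309. 224.] [ 240  179  139  115 5919] [0.5227 0.203 ]
150 [212. 263.] [143 256 133  13 751] [0.4879 0.1887]
150 [352. 286.] [327 270  68  34 840] [0.5384 0.1798]
150 [229. 284.] [ 141  272  150   23 1893] [0.4935 0.1807]
150 [230. 302.] [156 294 134  16 955] [0.4935 0.1736]
150 [229. 325.] [183 321  91   9 323] [0.4926 0.1642]
170 [163. 178.] [  98  104  138  125 5723] [0.4739 0.2189]
170 [309. 224.] [ 240  179  138  114 5362] [0.5227 0.2031]
190 [168. 184.] [ 109  132  125   86 3242] [0.4752 0.2169]
190 [308. 224.] [ 242  181  133  111 4102] [0.5225 0.203 ]
```

View pics/w7.png

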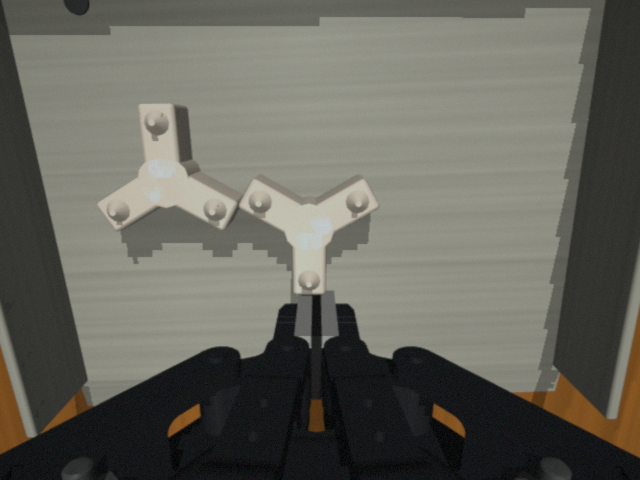

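C (0.474, 0.218) and A (0.523, 0.203) both lie flat in the tray. Next is B: back off, lift, travel behind it and lower.

Request:
drive_tool --linear '[[0,0.012,0],[0,0.025,-0.015],[0,0.04,-0.045],[0.01,0.06,-0.075],[0.02,0.09,-0.08],[0.03,0.12,-0.08],[0.04,0.155,-0.08],[0.05,0.19,-0.08],[0.06,0.225,-0.08],[0.07,0.26,-0.08],[0.075,0.285,-0.08],[0.075,0.297,-0.08],[0.075,0.297,-0.06],[0.075,0.297,-0.035],[0.075,0.297,-0.015],[0.075,0.297,-0.004],[0.075,0.297,0],[0.075,0.297,0]]' --rot '[[0,0,0],[0,0,0],[0,0,0],[0,0,0],[0,0,0],[0,0,0],[0,0,0],[0,0,0],[0,0,0],[0,0,0],[0,0,0],[0,0,0],[0,0,0],[0,0,0],[0,0,0],[0,0,0],[0,0,0],[0,0,0]]' --hand '[0,0,0,0,0,0,0,0,0,0,0,0,0,0,0,0,0,0]'

```text
clock: 22.2
position: [0.6, -0.132, -0.0169]
tcp_rot: [-0.0, 1.0, -0.0, -0.001]
force: [-0.4, -0.4, 1.4]
grip_width: 0.0001
```

Request:
drive_tool --linear '[[0,-0.008,0],[0,-0.016,0],[0,-0.024,0],[0,-0.032,0],[0,-0.04,0],[0,-0.048,0],[0,-0.056,0],[0,-0.064,0],[0,-0.072,0],[0,-0.072,0]]' --rot '[[0,0,0],[0,0,0],[0,0,0],[0,0,0],[0,0,0],[0,0,0],[0,0,0],[0,0,0],[0,0,0],[0,0,0]]' --hand '[0,0,0,0,0,0,0,0,0,0]'

```text
clock: 23.03
position: [0.6009, -0.057, -0.0165]
tcp_rot: [-0.001, 1.0, 0.001, -0.0]
force: [0.5, 0.4, -0.7]
grip_width: -0.0003
```

```bash
python3 - <<'E'
from h import *
wb();print(env.read_state()['position'])
E
```

```text
wrist px [301. 264.] box [ 243  198  127  120 5339] xy [ 0.5946 -0.0356]
[ 0.60090439 -0.05834887 -0.01643802]
```

B settled into a cradle at (0.595, -0.036). I'll push on, drifting towards -x.

Request:
drive_tool --linear '[[-0.001,-0.008,0],[-0.002,-0.016,0],[-0.003,-0.024,0],[-0.004,-0.032,0],[-0.005,-0.04,0],[-0.006,-0.048,0],[-0.007,-0.056,0],[-0.008,-0.064,0],[-0.009,-0.072,0],[-0.01,-0.08,0],[-0.011,-0.088,0],[-0.012,-0.096,0],[-0.013,-0.104,0],[-0.014,-0.112,0],[-0.014,-0.112,0]]' --rot '[[0,0,0],[0,0,0],[0,0,0],[0,0,0],[0,0,0],[0,0,0],[0,0,0],[0,0,0],[0,0,0],[0,0,0],[0,0,0],[0,0,0],[0,0,0],[0,0,0],[0,0,0]]' --hand '[0,0,0,0,0,0,0,0,0,0,0,0,0,0,0]'

```text
clock: 24.33
position: [0.5867, 0.0547, -0.0163]
tcp_rot: [-0.001, 1.0, 0.001, -0.0]
force: [0.9, -0.3, -0.2]
grip_width: -0.0
```

```bash
python3 - <<'E'
from h import *
wb();print(env.read_state()['position'])
E
```

```text
wrist px [302. 264.] box [ 244  198  126  119 5173] xy [0.5808 0.0761]
[ 0.58688497  0.05350925 -0.01627578]
```

Request:
drive_tool --linear '[[0,-0.008,0],[0,-0.016,0],[0,-0.024,0],[0,-0.032,0],[0,-0.04,0],[0,-0.048,0],[0,-0.056,0],[0,-0.064,0],[0,-0.072,0],[0,-0.08,0],[0,-0.088,0],[0,-0.096,0],[0,-0.104,0],[0,-0.112,0],[0,-0.118,0],[0,-0.118,0]]' --rot '[[0,0,0],[0,0,0],[0,0,0],[0,0,0],[0,0,0],[0,0,0],[0,0,0],[0,0,0],[0,0,0],[0,0,0],[0,0,0],[0,0,0],[0,0,0],[0,0,0],[0,0,0],[0,0,0]]' --hand '[0,0,0,0,0,0,0,0,0,0,0,0,0,0,0,0]'

```text
clock: 25.72
position: [0.5869, 0.1723, -0.0163]
tcp_rot: [-0.001, 1.0, 0.001, 0.0]
force: [-0.4, 0.5, 0.4]
grip_width: 0.0002
```

Request:
drive_tool --linear '[[0,0.01,0],[0,0.022,-0.01],[0,0.035,-0.035],[0,0.05,-0.07],[0,0.07,-0.11],[-0.02,0.09,-0.15],[-0.04,0.11,-0.18],[-0.06,0.12,-0.18],[-0.06,0.12,-0.18],[-0.06,0.12,-0.18]]' --rot '[[0,0,0],[0,0,0],[0,0,0],[0,0,0],[0,0,0],[0,0,0],[0,0,0],[0,0,0],[0,0,0],[0,0,0]]' --hand '[0,0,0,0,0,0,0,0,0,0]'

```text
clock: 26.55
position: [0.5261, 0.0471, 0.1651]
tcp_rot: [-0.001, 1.0, -0.002, 0.001]
force: [1.0, 0.4, 0.1]
grip_width: -0.0001
```

```bash
python3 - <<'E'
from h import *
c=env.get_calibration("wrist");wb();print(env.read_state()['position'])
f=cv2.imread("pics/wlast.png");h=cv2.cvtColor(f,cv2.COLOR_BGR2HSV)
for t in(165,180,195):
    k,l,st,ce=cv2.connectedComponentsWithStats((h[...,2]>t).astype('uint8'))
    for i in range(1,k):
        if 500<st[i,4]<8000:
            p=plane(c,ce[i],.016)[:2];d=p-[.5247,.22];a=np.array([-.041,.999]);print(t,ce[i].round(),st[i],p.round(4),'tray',(d@a).round(3),(d@[-.999,-.041]).round(3))
g=cv2.resize(env.grab_frame("scene"),(400,300));cv2.imwrite("pics/end.png",np.hstack([cv2.resize(f,(400,300)),g]))
E
```

```text
wrist px [311.  14.] box [300   0  23  36 492] xy [0.5227 0.1934]
wrist px [393.  18.] box [ 362    0   65   43 1147] xy [0.5815 0.1904]
wrist px [606. 254.] box [ 570  229   70   54 2476] xy [0.7686 0.0122]
[0.52675321 0.04846691 0.16446727]
165 [582. 174.] [ 560   74   40  182 1953] [0.7356 0.0794] tray -0.149 -0.205
165 [620. 180.] [ 591   94   49  136 2917] [0.7664 0.0744] tray -0.155 -0.236
165 [602. 261.] [ 567  227   73   80 3791] [0.7652 0.0064] tray -0.223 -0.231
165 [623. 352.] [ 583  303   57   89 2243] [ 0.8011 -0.0795] tray -0.311 -0.264
180 [118.  81.] [ 107    0   26  166 1094] [0.3801 0.1494] tray -0.065 0.147
180 [168. 137.] [ 151    0   38  253 3999] [0.4121 0.109 ] tray -0.106 0.117
180 [311.  15.] [299   0  24  36 589] [0.5227 0.1919] tray -0.028 0.003
180 [459. 198.] [ 439    0   46  363 6454] [0.6403 0.0604] tray -0.164 -0.109
180 [ 89. 194.] [  55   48   77  301 3932] [0.3446 0.0654] tray -0.147 0.186
180 [ 57. 248.] [  23  104   70  303 2197] [0.3113 0.0207] tray -0.19 0.221
180 [406. 234.] [ 395  122   23  219 1252] [0.5996 0.0306] tray -0.192 -0.067
180 [151
[... 576 characters left out ...]
 tray -0.027 0.003
195 [288. 114.] [208 107 193  16 843] [0.5047 0.1256] tray -0.093 0.024
195 [363. 166.] [355 118  17 107 891] [0.5627 0.0861] tray -0.135 -0.032
195 [275. 180.] [271 123   9 120 676] [0.4933 0.0755] tray -0.143 0.037
195 [241. 213.] [ 219  124   44  178 3199] [0.4647 0.0495] tray -0.168 0.067
195 [477. 260.] [467 134  24 235 978] [0.6602 0.0082] tray -0.217 -0.127
195 [502. 280.] [ 485  154   41  228 2357] [ 0.6835 -0.0102] tray -0.236 -0.149
195 [523. 269.] [510 204  27 138 555] [7.001e-01 2.000e-04] tray -0.227 -0.166
195 [265. 290.] [ 258  217   18  136 1005] [ 0.4821 -0.0183] tray -0.236 0.052
195 [603. 258.] [ 569  228   71   64 3039] [0.7653 0.0095] tray -0.22 -0.232
```

View pics/end.png

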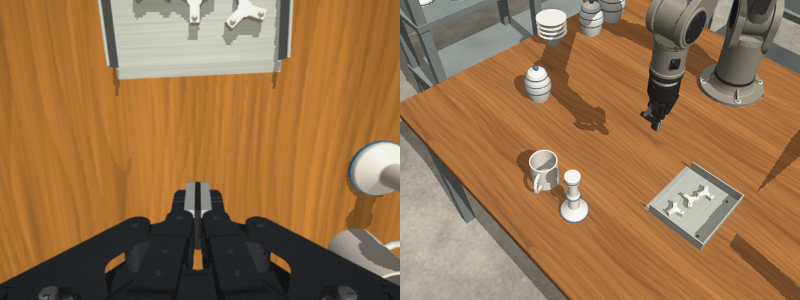

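The final view shows all three stilts flat in the tray and the fingers clear. B's visible part is at tray x of about -0.03 m or deeper. The jar, mug and candlestick are still standing, so I'm handing in.

```bash
python3 - <<'E'
from h import *
C=env.get_calibration("scene")
for p in((442,334),(464,320),(488,310)):print(plane(C,p,.016)[:2].round(3))
print(env.read_state()['clock']);print(env.hand_in())
E
```

```text
[0.577 0.196]
[0.527 0.206]
[0.479 0.223]
26.65
the job is handed in; nothing more can be done
None
```

I swept all three stilts into the tray with the closed fingers, one after another, and handed the job in at 26.7 s. No verdict was reported.

- **Last checks:** in the scene view the stilt centres are at about (0.577, 0.196), (0.527, 0.206) and (0.479, 0.223). That is roughly 45 mm or more past the judged line at tray x = -70 mm. They look flat and beside each other. The arm is raised and touches nothing. The jar, mug and candlestick stand upright and look unmoved, but I judged that only by eye.
- **What went wrong:** the closed fingertips sit about 22 mm higher than the reported TCP, so my first two sweeps passed over a stilt without moving it. My triangulated tip heights (offset 14–16 mm) did not agree with the fingertip's shadow. Lowering for contact never touched the bench, even at reported z = -21 mm. I settled on the shadow and pushed at reported z = -16 mm, which worked.
- **Not fully confirmed:** the last wrist picture cut off the far half of the tray, so the final positions of the rear stilts rest on the scene view and the earlier close-up.

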